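# Show the blue paint-test plate to the document camera

### The arm

A 7-joint arm with a two-finger parallel gripper is mounted at the origin on the work surface. World frame = base frame: x ahead of the robot, y to its left, z up, the work surface at z = 0. Lengths are in m, angles in degrees, forces in N, time in s.
With the tool pointing down it reaches from about 0.425 to 0.875 m from the base axis. Payload 4.7 kg.
Tool frame: the origin (TCP) lies at the very end of the fingers, on their centre line; the grasp point (between the pads) lies 19 mm behind it; z points along the fingers, y is the direction in which the jaws open and shut (so a half turn about z gives the same grasp; the last joint's range is limited). The gripper opens to 87 mm and grips with 3 to 60 N. Pads are 19 mm wide; open, the fingers measure 117 mm over their backs; the gripper's body (75 mm by 190 mm) begins 51 mm behind the grasp point.
Start: joints at [65.953, 18.392, -4.016, 83.108, 1.295, 78.541, -3.26], TCP at [0.273, -0.59, 0.223] pointing down, gripper open.
Joint ranges: [-163.93, 163.93], [-17.29, 119.83], [-79.2, 71.16], [3.27, 140.29], [-89.18, 269.18], [5.43, 117.66], [-154.24, 154.24]. Speed limits (degrees/s): [147.25, 147.25, 180, 180, 180, 180, 180].

### API

Orientations are given as [roll, pitch, yaw] about the fixed x, y, z axes, in that order (R = Rz(yaw) Ry(pitch) Rx(roll)).
In Python, from cell import * gives the robot as it stands.
- The arm moves only by the tool arm_command, never from a script. Its argument "targets" is a list that holds one entry, the list of rows, each a list of 7 numbers: the shift along the tool's x, y, z in m, then the turn, a rotation vector about the tool's x, y, z in degrees, then the gripper's target within -1 to 1 (shut at 1, half-way at 0, fully open at -1). In form: [[[tx, ty, tz, rx, ry, rz, claw], ...]]. A call has 1 to 10 rows; each row is the pose to reach, as a shift and turn from the pose commanded when the call began, along the tool's axes at that moment; what a row does not reach only later rows make up. A row lasts 1/10 s, in which the tool goes at most 50 mm and 8.59 degrees, less where a joint would pass 70% of its speed; a pose out of reach is approached as far as the arm can. A call with a gripper value outside its range is refused whole. The fingers move at their own pace and stop on an object; "newtons" is the grip in N (left out, the last holds). Time passes only in rows, so rows that repeat a pose let the fingers close. It gives the time, the measured TCP pose, the force and the opening at its end, in the units of the state.
- get_obs(): the state, without advancing time (a new reading comes with each control period).
- read_camera(name): name is "scene" or "top" or "wrist"; returns a dict with "img" (420x560x3 uint8, red, green, blue), "z_map" (420x560 float32, m along the optical axis (not along the pixel's ray), 0 where there is no reading), "K" (3x3 intrinsics, pixels), "origin" and "attitude" of the camera in the world. Camera axes: x right, y down, z forward; pixel columns grow to the right and rows downward; lengths in m; the calibration is good to about 2 mm. A picture is of the moment at which its call begins.
- sign_off(): hands the job in, once; it reports no verdict.
Trained networks look in the newest picture that a camera, given by its name, has taken for a name from the list of things; names that differ only in an ending like _2 or _b are one class to them, and where a whole thing is asked for, a point or a joint stands for the part that bears it (a point fixed in the world has none). Each returns a list of dicts, best first, with "conf" (0 to 1); they miss things now and then, are a little off and sometimes report something else, mostly with a low value. They report only what shows in the picture. A call takes as long as a camera call. They do not tell look-alikes from the thing itself.
- search_frame(thing, camera): "position" ([column, row] in pixels, amid what is visible of it).
The state is a dict: "time_s": time; "qpos": joint angles; "joint_velocities": joint speeds; "effort": joint torques, N m; "tool_pos": TCP position; "tool_rot": TCP orientation; "force": force on the tool from outside, world axes, zero at the start; "wrist_torque": the same for the moment, N m; "grip_width": finger opening in m.
Only numpy, scipy, OpenCV 4.12 (cv2) and the standard library are available. Lean on these libraries where they do the work, as an engineer would, in place of code of your own. Each camera call takes 0.05 s, during which the arm holds its last target.

### The job

Switch on the document camera's light with its orange key, then draw the blue paint-test plate up out of the rack, gripping only its clear glass and never its frosted label end (the end with the corner notch). Hold it up to the lens, about 20 cm away, centred and square to the view, label face towards the lens and so turned up, notched long edge uppermost, and finish while holding it there, still. Leave the other plates and everything else on the table where they are.

Things in the scene. Friction and masses are not known exactly. Their poses are not given: they have to be found in the camera images.
- blue_plate_mid (a point): Glass paint-test plate, 110 mm long, 8 mm thick, 75 mm high as it stands on its long edge in the rack, 0.16 kg, with a blue swatch that shows on both faces and a blue mark on its top edge near the clear end. The point is the plate's middle. Axes: x along its length towards the frosted end, y straight out of the label face, z to the notched long edge (up in the rack).
- blue_frosted_end (a point): Middle of the blue plate's frosted white end (x 25 to 55 mm from the plate's middle; same axes); the other 80 mm, x -55 to 25 mm, are clear glass. The upper corner of the frosted end is cut away by a notch 14 mm square. The paper label is on one face of it: seen with the label towards you and the notch uppermost, the frosted end is at your left.
- blue_plate: The same blue plate: the origin is the middle of its lower long edge, 37.5 mm below the plate's middle, same axes. In the rack the notched edge is always uppermost, 87 mm above the table, and the lower edge 12 mm above it.
- rack: Beech plate rack, fixed, 123 x 170 mm, 38 mm high, at any angle; origin mid underside. Three slots 11 mm wide, 26 mm deep, at its y -55, 0 and 55 mm; a plate stands in each with its length along the rack's x, lower 26 mm in the slot, 47 mm free between plates. Which plate is in which slot varies, and they may face either way.
- red_plate_mid (a point): Middle of the plate with the red swatch, otherwise like the blue one, same axes; bystander, stays in its slot.
- green_plate_mid (a point): Middle of the plate with the green swatch, otherwise like the blue one, same axes; bystander, stays in its slot.
- camera: White document camera, fixed: base plate 250 x 260 x 22 mm, origin mid underside, x axis from its front edge (facing the robot) to its back. A column 30 mm thick rises at x 90, y 80 mm to 390 mm above the table; the head sits on a short boom at its top.
- lens (a point): Middle of the lens glass, 315 mm above the table, at x 10, y 80 mm of the camera's base; the head behind it is a white box 62 x 64 x 46 mm. Axes: x out of the lens along the line of sight (45 degrees downwards, out over the base's front edge), z to the top of its picture (45 degrees up, leaning to the robot), y to the picture's left.
- viewpoint (a point): Where the middle of the plate belongs: on the line of sight 200 mm from the lens, same axes as the lens, in free air 174 mm above the table and just off the base's front edge. Shown rightly, the plate's y axis points against the lens x, its z along the lens z, its x along the lens y.
- lamp_key (a joint): Travel of the lamp key in m: 0 up, 0.006 fully pressed (about 5 N); it springs back. The light switches at 0.004.
- lamp_key_top (a point): Top middle of the orange lamp key, a round push button 24 mm across on the front right of the camera's base (x -85, y -85 mm there), 44 mm above the table, pressed straight down.
- brush_cup: White ceramic cup of brushes, 76 mm across, 186 mm high; bystander.
- plaster_cone: White plaster cone, 70 mm across, 100 mm high; bystander.
- plaster_prism: White plaster six-sided prism, 64 mm across, 75 mm high; bystander.
- tape_roll: Roll of masking tape lying flat, 90 mm across, 24 mm high; bystander.
- eraser: White eraser, 45 x 22 x 12 mm; bystander.
- charcoal_tin: Flat aluminium tin, 55 x 90 x 18 mm; bystander.
Not all that is in view belongs to the job. Leave any black or pink look-alike of the blue_plate alone.

How it is judged (in metres and radians):
On the way, in this order (a step that is already met when the one before it is completed fails the run):
1. the lamp key is pressed down (value of joint lamp_key above 0.004 m), for 0.02 s.
2. the blue plate is drawn up clear of the rack, held in the fingers (height (world z) of blue_plate above 0.045 m and contact force between the fingers and blue_plate above 1 N and contact force between blue_plate and rack below 0.1 N), for 0.1 s.
At the end, for the whole second after the job is handed in: The fingers hold the blue plate still by its clear glass, 150-250 mm from the lens, within 30 mm of the line of sight and 0.22 rad of square and level, label to the lens, notched edge up, touching no camera or rack; other plates within 20 mm, other things within 30 mm of their starts (x of blue_plate_mid in the frame of lens between 0.15 and 0.25 m and y of blue_plate_mid in the frame of lens between -0.03 and 0.03 m and z of blue_plate_mid in the frame of lens between -0.03 and 0.03 m and angle between the y axis of blue_plate_mid and the x axis of lens, either way round below 0.22 rad and angle between the z axis of blue_plate_mid and the z axis of lens, either way round below 0.22 rad and angle between blue_plate_mid's own y axis and vertical below 1.15 rad and angle between blue_plate_mid's own z axis and vertical below 1.15 rad and contact force between the fingers and blue_plate above 1 N and not (contact force between the fingers and blue_plate_c1 above 0.5 N or contact force between the fingers and blue_plate_c2 above 0.5 N) and contact force between blue_plate and camera below 0.1 N and contact force between blue_plate and rack below 0.1 N and linear speed of blue_plate below 0.03 m/s and distance of each of red_plate_mid, green_plate_mid from where it was at the start of the episode below 0.02 m and distance of each of brush_cup, plaster_cone, plaster_prism, tape_roll, eraser, charcoal_tin from where it was at the start of the episode below 0.03 m); the arm keeps its last pose, push and grip.
It fails at once if a finger touches the frosted end of the blue plate (contact force between the fingers and blue_plate_c1 above 0.5 N or contact force between the fingers and blue_plate_c2 above 0.5 N).
It fails at once if the blue plate strikes the camera (contact force between blue_plate and camera above 1 N).
It fails at once if another plate or a bystander is disturbed (distance of any of red_plate_mid, green_plate_mid from where it was at the start of the episode above 0.02 m or distance of any of brush_cup, plaster_cone, plaster_prism, tape_roll, eraser, charcoal_tin from where it was at the start of the episode above 0.03 m).
It also fails if it takes over 48 s, if anything falls off the work surface, if the arm or the gripper's body presses on something with over 40 N, if the wrist force passes 120 N, or if a joint passes its speed limit or range.

## Working session

There is one attempt and no reset: what is moved stays moved. The work goes in short steps, Python scripts to look and compute and a tool call to move; the robot and the scene stay as the last step left them, time stands still between calls to the robot, and variables do not carry over. Pictures are saved under pics/ and viewed, and the job is handed in when it is done.

Besides the shell and the picture viewer there is one more tool, called after ">>>" as name(argument=value, ...), one argument or row to a line, values as JSON. arm_command: Moves the arm, as the interface text tells. Its arguments: {"type":"object","properties":{"targets":{"type":"array","items":{"type":"array","items":{"type":"array","items":{"type":"number"}}}},"newtons":{"type":"number"}},"required":["targets"]}

```bash
ls; mkdir -p pics
cat > h.py <<'E'
from cell import *
import numpy as np, cv2
from scipy.spatial.transform import Rotation as R
def cam(n):
    c=read_camera(n); return c
def att(c):
    a=np.array(c["attitude"],float)
    return a if a.shape==(3,3) else R.from_euler('xyz',a,degrees=True).as_matrix()
def pix2w(c,u,v,z=None):
    K=np.array(c["K"]); 
    if z is None: z=c["z_map"][int(round(v)),int(round(u))]
    p=np.linalg.inv(K)@np.array([u,v,1.0])*z
    return att(c)@p+np.array(c["origin"])
def ray_plane(c,u,v,h):
    K=np.array(c["K"]); d=att(c)@np.linalg.inv(K)@np.array([u,v,1.0]); o=np.array(c["origin"])
    return o+d*(h-o[2])/d[2]
def w2pix(c,p):
    q=np.array(c["K"])@(att(c).T@(np.array(p)-np.array(c["origin"]))); return q[:2]/q[2]
def save(n,img): cv2.imwrite(n,cv2.cvtColor(img,cv2.COLOR_RGB2BGR))
E
python3 - <<'E'
from h import *
import pickle
o=get_obs(); print({k:np.round(v,3) for k,v in o.items()})
for n in ["scene","top","wrist"]:
    c=cam(n); pickle.dump(c,open(f'{n}0.pkl','wb')); save(f'pics/{n}0.png',c["img"]); print(n,c["origin"],c["attitude"],c["K"])
    if n!="wrist":
        for t in ["blue_plate","rack","camera","lens","lamp_key","red_plate_mid","green_plate_mid","blue_frosted_end"]:
            print(t,[(np.round(d["position"]),round(d["conf"],2)) for d in search_frame(t,n)][:4])
E
```

```text
pics
{'time_s': np.float64(0.0), 'qpos': array([65.952, 18.441, -4.015, 83.173,  1.294, 78.538, -3.26 ]), 'joint_velocities': array([-0.051,  0.071,  0.045, -0.003, -0.032,  0.008,  0.019]), 'effort': array([ 0.0000e+00, -4.9129e+01, -4.0400e-01, -3.1253e+01, -6.4000e-02,
        4.4000e-02,  0.0000e+00]), 'tool_pos': array([ 0.273, -0.589,  0.221]), 'tool_rot': array([-1.79893e+02,  5.00000e-03,  2.48570e+01]), 'force': array([ 0.026,  0.823, -0.749]), 'wrist_torque': array([-0.104,  0.027,  0.002]), 'grip_width': np.float64(0.087)}
scene [ 1.29144101 -0.10528147  1.54464906] [-148.45029967    0.19267958   84.65563367] [[546.04740679   0.         281.40549165]
 [  0.         546.04740679 209.42437267]
 [  0.           0.           1.        ]]
blue_plate [(array([210., 242.]), 0.75), (array([224., 205.]), 0.73), (array([178., 218.]), 0.58), (array([192., 179.]), 0.57)]
rack [(array([227., 272.]), 0.91)]
camera [(array([308., 244.]), 0.73), (array([389., 295.]), 0.64)]
lens [(array([434., 243.]), 0.85)]
lamp_key [(array([347., 284.]), 0.47)]
red_plate_mid [(array([215., 268.]), 0.64)
[... 478 characters left out ...]
382., 316.]), 0.72), (array([362., 215.]), 0.62)]
rack [(array([343., 208.]), 0.96)]
camera [(array([164., 136.]), 0.86), (array([360., 220.]), 0.57)]
lens [(array([106.,  98.]), 0.71)]
lamp_key []
red_plate_mid [(array([349., 182.]), 0.61), (array([355., 203.]), 0.59)]
green_plate_mid [(array([298., 139.]), 0.69), (array([353., 199.]), 0.51)]
blue_frosted_end [(array([401., 261.]), 0.98), (array([384., 318.]), 0.86), (array([348., 271.]), 0.82), (array([357., 222.]), 0.55)]
wrist [ 0.3492419  -0.55410067  0.38536397] [ 1.62350708e+02 -6.51868737e-02 -6.51569650e+01] [[342.04260973   0.         280.7815732 ]
 [  0.         342.04260973 205.70062759]
 [  0.           0.           1.        ]]
```

View pics/scene0.png

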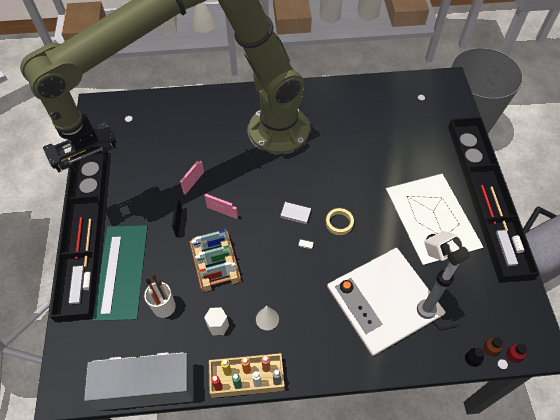

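View pics/top0.png

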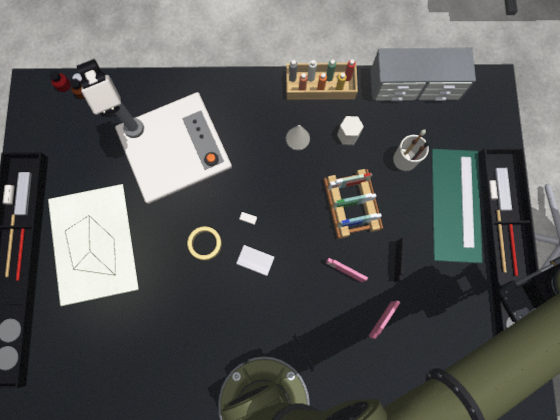

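The scene shows the rack at (215,258), with three plates in it. In the top view, red is the far slot (352,181), green the middle (354,200) and blue the near slot (360,220). Loose look-alikes are two pink plates at (346,270) and (385,319) and a black one at (398,260). The key is at (211,158) and the lens head near (98,90). I'll zoom in next.

Run:
```python
from h import *
import pickle
t=pickle.load(open('top0.pkl','rb'));s=pickle.load(open('scene0.pkl','rb'))
a=cv2.resize(t["img"][160:245,315:395],None,fx=7,fy=7,interpolation=cv2.INTER_CUBIC)
save('pics/ct.png',a)
b=cv2.resize(s["img"][220:300,180:250],None,fx=7,fy=7,interpolation=cv2.INTER_CUBIC)
save('pics/cs.png',b)
b=cv2.resize(t["img"][50:210,70:240],None,fx=3.5,fy=3.5,interpolation=cv2.INTER_CUBIC)
save('pics/cc.png',b)
print('key',ray_plane(t,211,158,.044),pix2w(t,211,158)); print(ray_plane(s,347,285,.044))
def col(c,hl,hh,box):
    h=cv2.cvtColor(c["img"],cv2.COLOR_RGB2HSV); m=np.zeros(h.shape[:2],bool)
    m[box[1]:box[3],box[0]:box[2]]=True
    m&=(h[...,0]>=hl)&(h[...,0]<=hh)&(h[...,1]>140)&(h[...,2]>100); return np.argwhere(m)[:,::-1]
for n,c,box in[('t',t,(195,140,228,175)),('s',s,(330,270,365,300))]:
    q=col(c,3,20,box); print(n,len(q),q.mean(0),ray_plane(c,*q.mean(0),.044))
```

```text
key [0.64688386 0.14090246 0.044     ] [0.64643069 0.14071158 0.04539177]
[0.65447054 0.14497183 0.044     ]
t 57 [210.56140351 157.33333333] [0.64882523 0.14215483 0.044     ]
s 51 [346.47058824 284.56862745] [0.65294925 0.14362186 0.044     ]
```

View pics/ct.png

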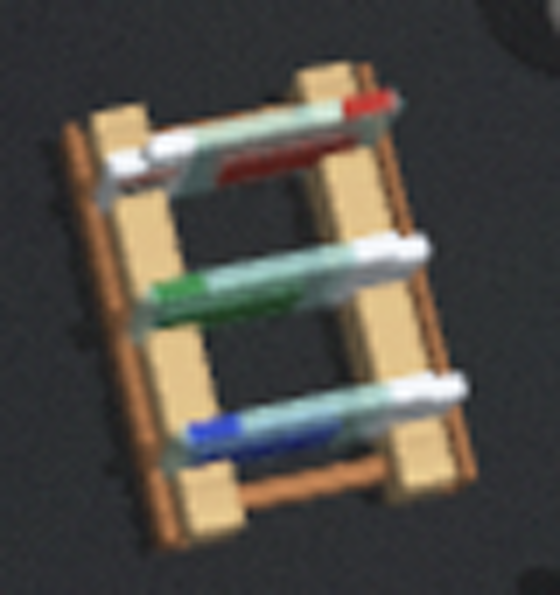

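View pics/cs.png

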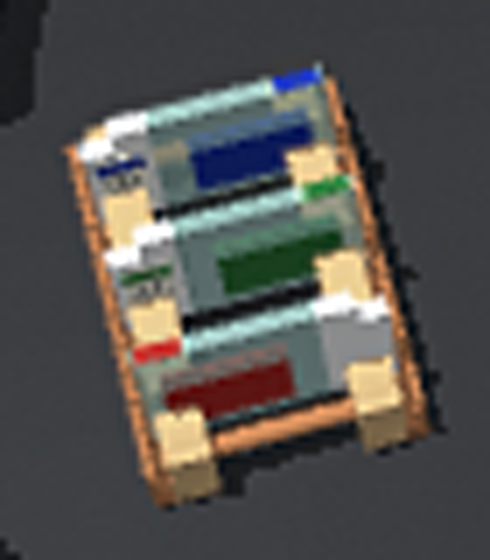

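View pics/cc.png

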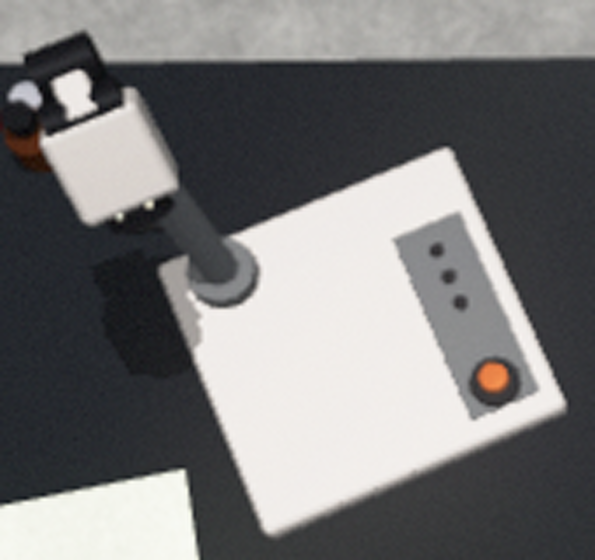

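Run:
```python
from h import *
import pickle
t=pickle.load(open('top0.pkl','rb'));s=pickle.load(open('scene0.pkl','rb'))
C=[ray_plane(t,(u+.5)/3.5-.5+70,(v+.5)/3.5-.5+50,.022) for u,v in [(450,148),(565,408),(272,535),(160,268)]]
for c in C: print(np.round(c,4))
for i in range(4):
    d=C[(i+1)%4]-C[i]; print(np.linalg.norm(d),np.degrees(np.arctan2(d[1],d[0])))
print('center',np.mean(C,0))
print('lens head z', )
# mask by depth: base top via z
def cloud(c):
    v,u=np.mgrid[0:420,0:560]; z=c["z_map"]; K=np.array(c["K"])
    p=np.stack([(u-K[0,2])/K[0,0]*z,(v-K[1,2])/K[1,1]*z,z],-1); 
    w=p@att(c).T+np.array(c["origin"]); w[z==0]=np.nan; return w
for n,c in (('t',t),('s',s)):
    w=cloud(c); h=cv2.cvtColor(c["img"],cv2.COLOR_RGB2HSV)
    # head cloud
    m=(w[...,2]>.27)&(w[...,2]<.42)&(w[...,0]>.5)&(w[...,1]>.2)&(w[...,1]<.6); p=w[m]; print(n,'high',m.sum(),p.min(0),p.max(0),p.mean(0))
    m=(w[...,2]>.012)&(w[...,2]<.032)&(w[...,0]>.4)&(w[...,1]>.05)&(w[...,1]<.5)&(h[...,1]<60)&(h[...,2]>150)
    m=cv2.morphologyEx(m.astype(np.uint8),cv2.MORPH_OPEN,np.ones((3,3)))>0
    q=w[m][:,:2].astype(np.float32); r=cv2.minAreaRect(q); print(n,'base',m.sum(),r)
    # plates top z>.07
    m=(w[...,2]>.06)&(w[...,2]<.1)&(w[...,0]>.4)&(w[...,0]<.75)&(w[...,1]<-.1)&(w[...,1]>-.35); print(m.sum(), w[m].min(0) if m.any() else '')
```

```text
[0.8549 0.1851 0.022 ]
[0.6295 0.0872 0.022 ]
[0.5273 0.3166 0.022 ]
[0.7515 0.4188 0.022 ]
0.24581682606678254 -156.5405135597599
0.2510880282814754 114.00173077060009
0.2463690546626164 24.49783699813241
0.2555481978495787 -66.12248053141477
center [0.69080668 0.25192215 0.022     ]
lens head z
t high 1540 [0.65375733 0.30276408 0.31827183] [0.76747308 0.38561138 0.39390394] [0.69994226 0.34224446 0.36701232]
t base 6099 ((0.6929397583007812, 0.2543044090270996), (0.2500321567058563, 0.25899213552474976), 24.053104400634766)
983 [ 0.45308254 -0.3137716   0.06002124]
s high 1173 [0.65747976 0.30448187 0.2700538 ] [0.7669969  0.39145175 0.39707471] [0.72222109 0.34574894 0.36304603]
s base 5358 ((0.6957263946533203, 0.2550308108329773), (0.2508052587509155, 0.26125288009643555), 23.73460578918457)
1028 [ 0.45533474 -0.31171263  0.0600712 ]
```

```bash
cat >> h.py <<'E'
def cloud(c):
    v,u=np.mgrid[0:420,0:560]; z=c["z_map"]; K=np.array(c["K"])
    p=np.stack([(u-K[0,2])/K[0,0]*z,(v-K[1,2])/K[1,1]*z,z],-1); 
    w=p@att(c).T+np.array(c["origin"]); w[z==0]=np.nan; return w
E
python3 - <<'E'
from h import *
import pickle
t=pickle.load(open('top0.pkl','rb'));s=pickle.load(open('scene0.pkl','rb'))
from scipy.ndimage import label
for n,c in (('t',t),('s',s)):
    w=cloud(c)
    m=(w[...,2]>.079)&(w[...,2]<.1)&(w[...,0]>.4)&(w[...,0]<.75)&(w[...,1]<-.1)&(w[...,1]>-.35)
    l,k=label(m,np.ones((3,3)))
    for i in range(1,k+1):
        p=w[l==i]
        if len(p)<15: continue
        r=cv2.minAreaRect(p[:,:2].astype(np.float32)); a=np.argwhere(l==i).mean(0)[::-1]
        vx=np.linalg.svd(p[:,:2]-p[:,:2].mean(0))[2][0]
        print(n,len(p),a,np.round(p.mean(0),4),r,np.degrees(np.arctan2(vx[1],vx[0])))
    # rack top
    h=cv2.cvtColor(c["img"],cv2.COLOR_RGB2HSV)
    m=(w[...,2]>.03)&(w[...,2]<.042)&(w[...,0]>.4)&(w[...,0]<.75)&(w[...,1]<-.1)&(w[...,1]>-.35)&(h[...,0]<25)&(h[...,1]>50)
    m=cv2.morphologyEx(m.astype(np.uint8),cv2.MORPH_OPEN,np.ones((2,2)))>0
    print('rack',cv2.minAreaRect(w[m][:,:2].astype(np.float32)))
# crop corners top edge blue: in ct.png
for nm,c,pts in (('t',t,[(188,430),(466,385)]),('s',s,[(321,76),(80,151)])):
    for u,v in pts:
        o=(315,160) if nm=='t' else (180,220)
        print(nm,ray_plane(c,(u+.5)/7-.5+o[0],(v+.5)/7-.5+o[1],.087))
E
```

```text
t 16 [300.125 127.375] [ 0.7169 -0.1049  0.0888] ((0.7172232866287231, -0.10546458512544632), (0.009153464809060097, 0.0072336336597800255), 78.40672302246094) 72.2261677601954
t 130 [353.94615385 177.16923077] [ 0.5766 -0.2451  0.0856] ((0.5770533084869385, -0.24512572586536407), (0.010118823498487473, 0.09484031796455383), 10.649020195007324) -79.00944052061787
t 128 [353.40625   197.9921875] [ 0.5199 -0.2413  0.0853] ((0.5202414989471436, -0.24205759167671204), (0.009068818762898445, 0.09624173492193222), 10.899324417114258) -78.2714764618349
t 126 [358.76190476 217.99206349] [ 0.4662 -0.2529  0.086 ] ((0.4664463698863983, -0.25328633189201355), (0.00878964364528656, 0.09668846428394318), 11.867594718933105) -78.65084991236371
rack ((0.5241040587425232, -0.25692516565322876), (0.1739867478609085, 0.12491825968027115), 10.122096061706543)
s 108 [210.57407407 234.62962963] [ 0.4684 -0.2501  0.0859] ((0.4683472514152527, -0.25049859285354614), (0.013915999792516232, 0.09534735232591629), 9.10600471496582) 101.00075272427812
s 111 [214.8018018  249.92792793] [ 0.522  -0.2389  0.0856] ((0.5208016037940979, -0.23989959061145782), (0.014304649084806442, 0.09506736695766449), 10.004609107971191) -78.96583662803857
s 111 [213.72072072 267.17117117] [ 0.5787 -0.2437  0.0855] ((0.5784451365470886, -0.24270859360694885), (0.01340418215841055, 0.09472107887268066), 12.352171897888184) 101.59357936468423
s 17 [265.11764706 309.        ] [ 0.7237 -0.1032  0.088 ] ((0.7233895063400269, -0.10492096096277237), (0.008947991766035557, 0.015536580234766006), 83.45614624023438) 14.763356767579651
rack ((nan, nan), (0.0, 0.0), 0.0)
t [ 0.45841871 -0.20733575  0.087     ]
t [ 0.47451743 -0.31139232  0.087     ]
s [ 0.45869566 -0.20442149  0.087     ]
s [ 0.4859919  -0.30966757  0.087     ]
```

```bash
cat >> h.py <<'E'
def plan(p,Rt,show=True):
    """shift/turn in current tool axes from measured pose"""
    o=get_obs(); R0=R.from_euler('xyz',o["tool_rot"],degrees=True)
    d=R0.inv().apply(np.array(p)-o["tool_pos"]); r=(R0.inv()*Rt).as_rotvec(degrees=True)
    print('t',round(float(o["time_s"]),2),'pos',np.round(o["tool_pos"],4),'rot',np.round(o["tool_rot"],2),'F',np.round(o["force"],1),'w',round(float(o["grip_width"]),4))
    print('shift',np.round(d,4),'turn',np.round(r,2),'maxrows',round(np.linalg.norm(d)/.05,1),round(np.linalg.norm(r)/8.59,1)); return d,r
def down(yaw): return R.from_euler('xyz',[180,0,yaw],degrees=True)
E
python3 -c "
from h import *
plan([.651,.1425,.2],down(101))"
```

```text
t 0.95 pos [ 0.2732 -0.5898  0.2226] rot [179.99   0.    24.85] F [-0.2 -0.1  0.3] w 0.0868
shift [ 0.6506 -0.5057  0.0225] turn [ 0.000e+00  1.000e-02 -7.615e+01] maxrows 16.5 8.9
```

>>> arm_command(
  targets=[
    [[0.039,-0.03,0,0,0,-4,1],[0.078,-0.06,0,0,0,-8,1],[0.117,-0.09,0,0,0,-13,1],[0.156,-0.121,0,0,0,-18,1],[0.195,-0.151,0,0,0,-23,1],[0.234,-0.182,0,0,0,-28,1],[0.273,-0.212,0,0,0,-33,1],[0.312,-0.243,0,0,0,-38,1],[0.351,-0.273,0,0,0,-42,1],[0.39,-0.303,0,0,0,-46,1]],
  ],
)

```text
time_s: 1.95
tool_pos: [0.5004, -0.1492, 0.223]
tool_rot: [179.9, 0.0, 71.0]
force: [0.9, -1.1, -0.2]
grip_width: 0.0153
```

```bash
python3 -c "
from h import *
plan([.651,.1425,.1],down(101))"
```

```text
t 1.95 pos [ 0.5004 -0.1492  0.223 ] rot [1.7993e+02 3.0000e-02 7.1010e+01] F [ 0.9 -1.1 -0.2] w 0.0153
shift [0.3249 0.0474 0.1229] turn [  0.06   0.05 -29.99] maxrows 7.0 3.5
```

>>> arm_command(
  targets=[
    [[0.041,0.006,0,0,0,-4,1],[0.082,0.012,0,0,0,-8,1],[0.123,0.018,0,0,0,-12,1],[0.164,0.024,0,0,0,-17,1],[0.205,0.03,0.0,0,0,-22,1],[0.246,0.036,0.02,0,0,-26,1],[0.287,0.042,0.06,0,0,-30,1],[0.325,0.0475,0.1,0,0,-30,1],[0.325,0.0475,0.123,0,0,-30,1],[0.325,0.0475,0.123,0,0,-30,1]],
  ],
)

```text
time_s: 2.95
tool_pos: [0.6477, 0.142, 0.0939]
tool_rot: [-179.5, -0.1, 101.1]
force: [-0.3, 0.6, -0.2]
grip_width: 0.0004
```

Run:
```python
from h import *
plan([.651,.1425,.038],down(101))
w=cam("wrist"); save('pics/w1.png',w["img"]); print(w2pix(w,[.651,.1425,.044]))
```

```text
t 2.95 pos [0.6477 0.142  0.0939] rot [-1.7946e+02 -8.0000e-02  1.0106e+02] F [-0.3  0.6 -0.2] w 0.0004
shift [-0.0002  0.0039  0.0559] turn [-0.54 -0.08  0.06] maxrows 1.1 0.1
[286.2325679  229.38929369]
```

View pics/w1.png

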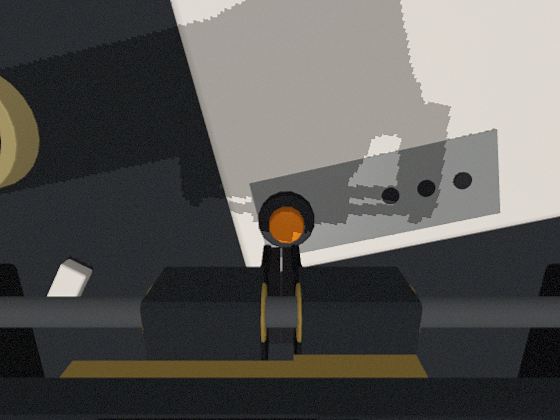

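The orange key is seen at (287,225), against a prediction of (286,229), so it sits directly below the closed fingers. I'll press it now.

>>> arm_command(
  targets=[
    [[0,0,0.02,0,0,0,1],[0,0,0.035,0,0,0,1],[0,0,0.045,0,0,0,1],[0,0,0.052,0,0,0,1],[0,0,0.057,0,0,0,1],[0,0,0.061,0,0,0,1],[0,0,0.0625,0,0,0,1],[0,0,0.0625,0,0,0,1],[0,0,0.0625,0,0,0,1]],
  ],
)

```text
time_s: 3.9
tool_pos: [0.6514, 0.1398, 0.0387]
tool_rot: [180.0, 0.1, 100.8]
force: [-4.0, -2.1, 8.5]
grip_width: 0.0002
```

Run:
```python
from h import *
plan([.651,.1425,.038],down(101))
w=cam("wrist"); t=cam("top"); save('pics/w2.png',np.hstack([w["img"][100:300,150:450],cv2.resize(t["img"][90:190,90:240],(300,200))]))
```

```text
t 3.9 pos [0.6514 0.1398 0.0387] rot [1.8000e+02 9.0000e-02 1.0083e+02] F [-4.  -2.1  8.5] w 0.0002
shift [0.0028 0.0001 0.0007] turn [ 0.    0.09 -0.17] maxrows 0.1 0.0
```

View pics/w2.png

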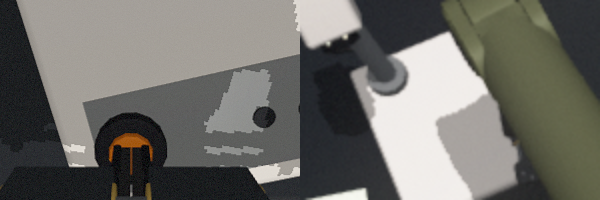

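>>> arm_command(
  targets=[
    [[0,0,0.0015,0,0,0,1],[0,0,0.0015,0,0,0,1],[0,0,0.0015,0,0,0,1]],
  ],
)

```text
time_s: 4.3
tool_pos: [0.6514, 0.1398, 0.0385]
tool_rot: [180.0, 0.1, 100.8]
force: [-6.7, -4.0, 14.0]
grip_width: 0.0003
```

Run:
```python
from h import *
plan([.651,.1425,.15],down(101))
t=cam("scene"); save('pics/s2.png',cv2.resize(t["img"][200:380,300:520],None,fx=3,fy=3))
```

```text
t 4.3 pos [0.6514 0.1398 0.0385] rot [1.7999e+02 1.3000e-01 1.0083e+02] F [-6.7 -4.  14. ] w 0.0003
shift [ 2.500e-03  1.000e-04 -1.115e-01] turn [ 0.01  0.13 -0.17] maxrows 2.2 0.0
```

View pics/s2.png

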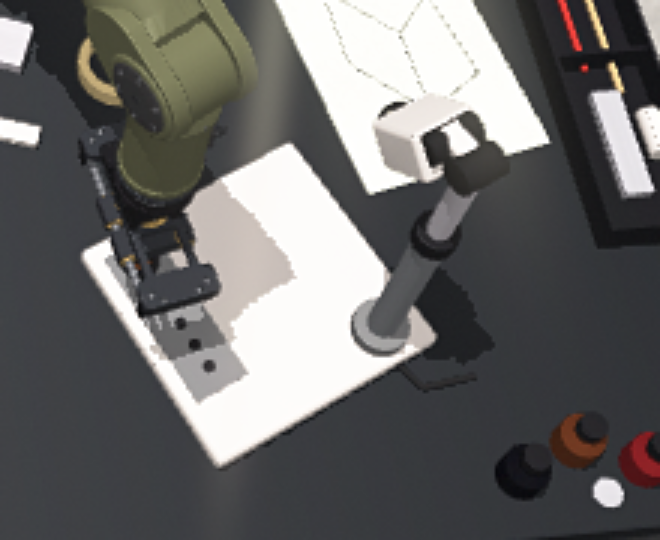

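The tip is at z 0.0385 and the force rose 5.5 N over 0.2 mm, so the key is hard down. I'll lift and move over the blue plate.

>>> arm_command(
  targets=[
    [[0,0,-0.04,0,0,0,1],[0,0,-0.09,0,0,0,1],[-0.035,0,-0.125,0,0,0,1],[-0.08,0.015,-0.135,0,0,0,1],[-0.12,0.03,-0.135,0,0,0,0.5],[-0.16,0.045,-0.135,0,0,0,0.1],[-0.2,0.06,-0.135,0,0,0,0.1],[-0.24,0.075,-0.135,0,0,0,0.1],[-0.28,0.09,-0.135,0,0,0,0.1],[-0.31,0.1,-0.135,0,0,0,0.1]],
  ],
)

```text
time_s: 5.35
tool_pos: [0.8089, -0.1486, 0.1703]
tool_rot: [180.0, 0.1, 100.7]
force: [-0.1, 0.4, -0.4]
grip_width: 0.0369
```

Run:
```python
from h import *
plan([.4666,-.249,.16],down(101))
```

```text
t 5.35 pos [ 0.8089 -0.1486  0.1703] rot [1.7995e+02 8.0000e-02 1.0072e+02] F [-0.1  0.4 -0.4] w 0.0369
shift [-0.035  -0.355   0.0101] turn [ 0.05  0.08 -0.28] maxrows 7.1 0.0
```

I had the tool-y sign wrong: here it points to world +x. The path stayed at z 0.17, above everything on the table. I'll correct it now.

>>> arm_command(
  targets=[
    [[-0.003,-0.03,0,0,0,0,0.1],[-0.007,-0.07,0,0,0,0,0.1],[-0.011,-0.115,0,0,0,0,0.1],[-0.016,-0.16,0,0,0,0,0.1],[-0.02,-0.205,0,0,0,0,0.1],[-0.025,-0.25,0,0,0,0,0.1],[-0.029,-0.295,0,0,0,0,0.1],[-0.033,-0.335,0.005,0,0,0,0.1],[-0.035,-0.355,0.01,0,0,0,0.1],[-0.035,-0.355,0.01,0,0,0,0.1]],
  ],
)

```text
time_s: 6.35
tool_pos: [0.4627, -0.2482, 0.1603]
tool_rot: [-179.9, 0.1, 100.6]
force: [-0.1, 0.1, -0.3]
grip_width: 0.0391
```

>>> arm_command(
  targets=[
    [[0,0,0,0,0,0,0.1],[0,0,0,0,0,0,0.1]],
  ],
)

```text
time_s: 6.55
tool_pos: [0.4676, -0.2455, 0.1612]
tool_rot: [179.9, 0.0, 101.0]
force: [0.9, 1.1, 0.6]
grip_width: 0.0389
```

Run:
```python
from h import *
plan([.4666,-.249,.16],down(101))
import pickle
w=cam("wrist"); pickle.dump(w,open('w3.pkl','wb')); save('pics/w3.png',w["img"])
xp=np.array([np.cos(np.radians(-79)),np.sin(np.radians(-79)),0]); m=np.array([.4685,-.2587,.087])
for a in (-55,-10,25,41): print(a,w2pix(w,m+xp*a/1000))
p=cloud(w); 
mm=(p[...,2]>.081)&(p[...,2]<.095)&(p[...,0]<.495)&(p[...,0]>.43); q=p[mm][:,:2].astype(np.float32); print(len(q),q.mean(0),cv2.minAreaRect(q))
```

```text
t 6.55 pos [ 0.4676 -0.2455  0.1612] rot [1.7988e+02 2.0000e-02 1.0098e+02] F [0.9 1.1 0.6] w 0.0389
shift [-0.0033 -0.0016  0.0012] turn [ 0.12  0.02 -0.02] maxrows 0.1 0.0
-55 [277.97359795 160.27030308]
-10 [278.16917471 220.88304701]
25 [278.30723778 263.67126734]
41 [278.36670285 282.10055954]
1341 [ 0.46527064 -0.2486362 ] ((0.4658006727695465, -0.25118115544319153), (0.007979407906532288, 0.0963725745677948), 11.327345848083496)
```

View pics/w3.png

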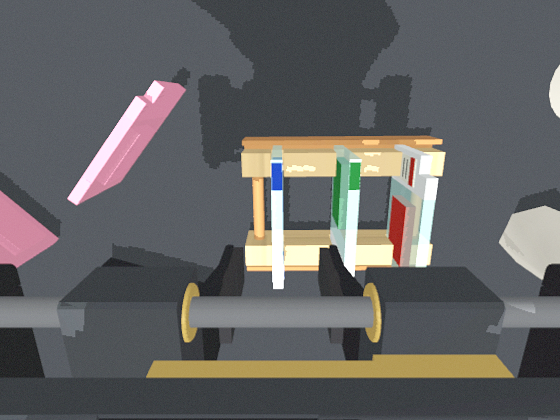

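The wrist view has the blue plate upright at column 277, mark at (277,175), straddled by the fingers, with green at column 350. The loose pink plates are to the left. The measured top edge is 96 mm long and 8 mm thick, as expected. I'll descend, then close.

>>> arm_command(
  targets=[
    [[-0.002,-0.003,0.025,0,0,0,0.1],[-0.002,-0.003,0.05,0,0,0,0.1],[-0.002,-0.003,0.075,0,0,0,0.1],[-0.002,-0.003,0.095,0,0,0,0.1],[-0.002,-0.003,0.106,0,0,0,0.1],[-0.002,-0.003,0.11,0,0,0,0.1],[-0.002,-0.003,0.11,0,0,0,0.1],[-0.002,-0.003,0.11,0,0,0,0.1]],
  ],
)

```text
time_s: 7.4
tool_pos: [0.4641, -0.2491, 0.0515]
tool_rot: [179.9, 0.1, 100.9]
force: [0.5, -0.2, -0.1]
grip_width: 0.0387
```

Run:
```python
from h import *
plan([.4652,-.2482,.05],down(101.3))
w=cam("wrist"); save('pics/w4.png',w["img"])
```

```text
t 7.4 pos [ 0.4641 -0.2491  0.0515] rot [1.7992e+02 6.0000e-02 1.0088e+02] F [ 0.5 -0.2 -0.1] w 0.0387
shift [0.0007 0.0012 0.0015] turn [ 0.08  0.06 -0.42] maxrows 0.0 0.1
```

View pics/w4.png

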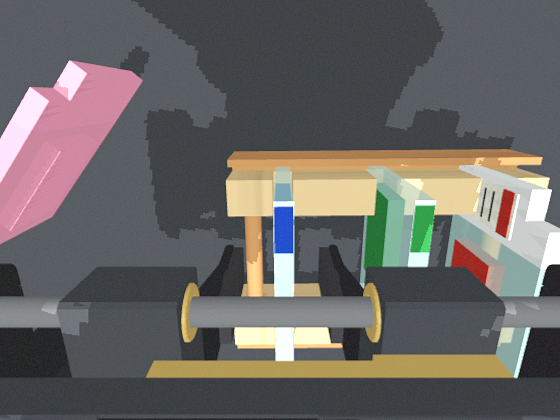

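The plate is at column 284, midway between the fingers (230 and 335). Closing.

>>> arm_command(
  targets=[
    [[0,0.001,0,0,0,-0.4,0.1],[0,0.001,0,0,0,-0.4,1],[0,0.001,0,0,0,-0.4,1],[0,0.001,0,0,0,-0.4,1],[0,0.001,0,0,0,-0.4,1],[0,0.001,0,0,0,-0.4,1],[0,0.001,0,0,0,-0.4,1],[0,0.001,0,0,0,-0.4,1]],
  ],
  newtons=30,
)

```text
time_s: 8.25
tool_pos: [0.4641, -0.2487, 0.0506]
tool_rot: [-180.0, 0.0, 101.3]
force: [-0.4, 0.8, 0.8]
grip_width: 0.0078
```

Gripped at 7.8 mm, which matches the 8 mm glass. I'll draw it straight up.

>>> arm_command(
  targets=[
    [[0,0,-0.005,0,0,0,1],[0,0,-0.015,0,0,0,1],[0,0,-0.03,0,0,0,1],[0,0,-0.05,0,0,0,1],[0,0,-0.075,0,0,0,1],[0,0,-0.1,0,0,0,1],[0,0,-0.125,0,0,0,1],[0,0,-0.15,0,0,0,1],[0,0,-0.15,0,0,0,1],[0,0,-0.15,0,0,0,1]],
  ],
)

```text
time_s: 9.25
tool_pos: [0.4641, -0.2489, 0.2013]
tool_rot: [180.0, 0.1, 101.2]
force: [0.5, 0.2, -2.2]
grip_width: 0.0076
```

Run:
```python
from h import *
import pickle
o=get_obs()
w=cam("wrist"); pickle.dump(w,open('w5.pkl','wb')); save('pics/w5.png',w["img"])
s=cam("scene");t=cam("top"); save('pics/s5.png',np.hstack([cv2.resize(s["img"][170:310,140:290],None,fx=2.6,fy=2.6),cv2.resize(t["img"][130:270,290:440],None,fx=2.6,fy=2.6)]))
# final tool pose
yaw=24.0; c,sn=np.cos(np.radians(yaw)),np.sin(np.radians(yaw))
bx=np.array([c,sn,0]);by=np.array([-sn,c,0]);up=np.array([0,0,1]);f=-bx
lens=np.array([.694,.2545,0])+.01*bx+.08*by+[0,0,.315]
lx=(f-up)/2**.5; lz=(f+up)/2**.5; ly=np.cross(lz,lx); vp=lens+.2*lx
print('lens',lens,'vp',vp,ly)
# tool: x=-plate x, y=plate y, z=-plate z
Rt=R.from_matrix(np.column_stack([-ly,-lx,-lz]))
# tcp in plate: x=-10ish, z: grasp tip .0505 -> plate mid .0495
tcp=vp+ly*(-.0098)+lz*(.001)
np.savez('goal.npz',tcp=tcp,Rt=Rt.as_matrix(),vp=vp,lens=lens,L=np.column_stack([lx,ly,lz]))
print('tcp',tcp,Rt.as_euler('xyz',degrees=True))
plan(tcp,Rt)
```

```text
lens [0.67059652 0.331651   0.315     ] vp [0.54140169 0.27412976 0.17357864] [ 0.40673664 -0.91354546  0.        ]
tcp [0.53676969 0.28279489 0.17428575] [135.   0. 114.]
t 9.4 pos [ 0.4631 -0.2483  0.1993] rot [-1.7989e+02 -9.0000e-02  1.0126e+02] F [-0.3  0.  -1.6] w 0.0078
shift [0.5065 0.1759 0.0255] turn [-44.91   4.91 -12.12] maxrows 10.7 5.4
```

View pics/w5.png

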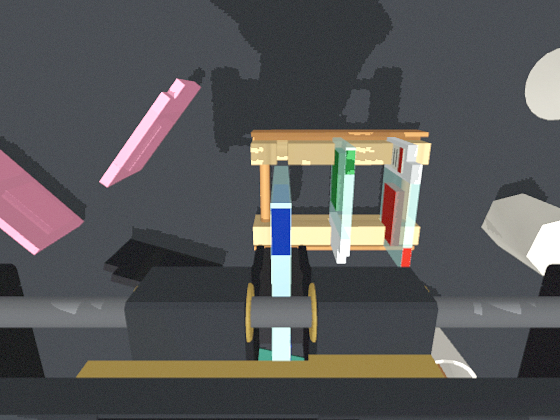

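View pics/s5.png

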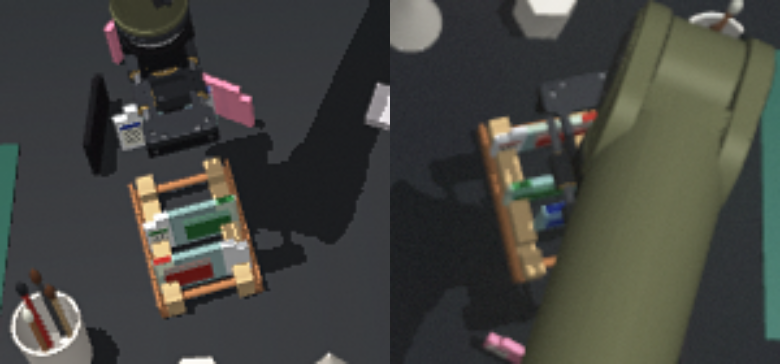

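The blue plate is held about 0.15 m above the rack. Its clear side and mark are at (281,230) in the wrist view, the frosted end is free of the fingers, and green and red are still in their slots. I'll carry it to the lens, tilting on the way.

>>> arm_command(
  targets=[
    [[0.02,0.007,0,-1,0.1,-0.5,1],[0.05,0.017,0,-3,0.3,-1,1],[0.085,0.03,0,-6,0.6,-2,1],[0.12,0.042,0,-9,1,-3,1],[0.155,0.054,0,-12,1.3,-4,1],[0.19,0.066,0,-15,1.6,-4.5,1],[0.225,0.078,0,-18,2,-5,1],[0.26,0.09,0,-21,2.3,-6,1],[0.295,0.102,0,-24,2.6,-6.5,1],[0.32,0.11,0,-27,3,-7,1]],
  ],
)

```text
time_s: 10.4
tool_pos: [0.5073, 0.0829, 0.1993]
tool_rot: [153.7, -1.2, 108.7]
force: [-0.2, -0.8, -1.2]
grip_width: 0.0081
```

Run:
```python
from h import *
g=np.load('goal.npz'); plan(g['tcp'],R.from_matrix(g['Rt'])); print(np.round(get_obs()["qpos"],1))
```

```text
t 10.4 pos [0.5073 0.0829 0.1993] rot [153.65  -1.22 108.67] F [-0.2 -0.8 -1.2] w 0.0081
shift [0.1794 0.0695 0.0666] turn [-18.58   2.13  -5.07] maxrows 4.1 2.3
[ 27.8 -17.3 -30.  124.4 -22.8  47.2  27.6]
```

>>> arm_command(
  targets=[
    [[0.02,0.008,0.005,-2,0.2,-0.5,1],[0.045,0.017,0.015,-5,0.5,-1.3,1],[0.07,0.027,0.025,-8,0.8,-2,1],[0.095,0.036,0.035,-10,1.1,-2.7,1],[0.12,0.045,0.045,-13,1.4,-3.4,1],[0.145,0.056,0.053,-16,1.7,-4.1,1],[0.165,0.064,0.061,-17.5,1.9,-4.6,1],[0.178,0.068,0.065,-18.5,2.1,-5,1],[0.178,0.068,0.065,-18.5,2.1,-5,1],[0.178,0.068,0.065,-18.5,2.1,-5,1]],
  ],
)

```text
time_s: 11.4
tool_pos: [0.5363, 0.2771, 0.1751]
tool_rot: [135.2, 0.0, 113.8]
force: [-0.3, 0.5, -2.7]
grip_width: 0.0077
```

Run:
```python
from h import *
g=np.load('goal.npz'); plan(g['tcp'],R.from_matrix(g['Rt'])); print(np.round(get_obs()["qpos"],1))
for n in ("scene","top","wrist"):
    c=cam(n); save(f'pics/{n}6.png',c["img"])
    import pickle; pickle.dump(c,open(n+'6.pkl','wb'))
```

```text
t 11.4 pos [0.5363 0.2771 0.1751] rot [1.3521e+02 4.0000e-02 1.1378e+02] F [-0.3  0.5 -2.7] w 0.0077
shift [0.0051 0.0014 0.0024] turn [-0.21  0.18 -0.13] maxrows 0.1 0.0
[ 10.6 -12.8 -40.6 132.   -8.6  13.4  -1.4]
```

View pics/scene6.png

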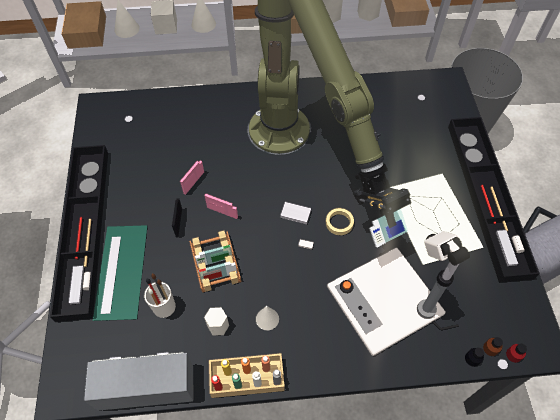

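View pics/top6.png

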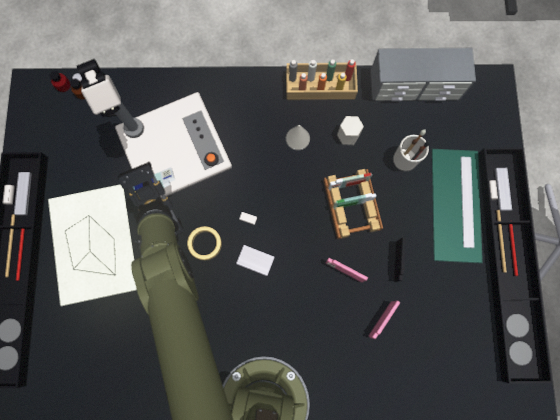

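View pics/wrist6.png

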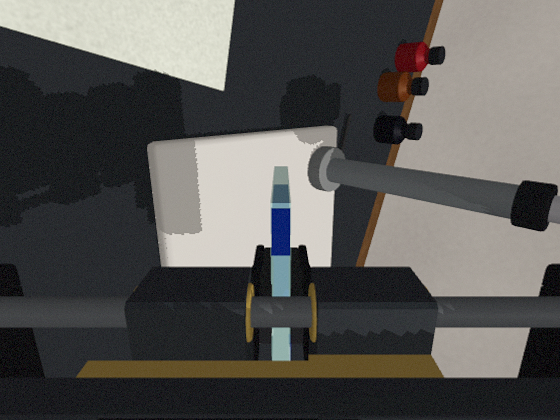

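The plate is up before the lens. In the scene view the label end is at (378,232), on the left, and the blue swatch at (395,228) faces the lens. All bystanders look unmoved. A small correction next, then I'll measure the plate plane.

>>> arm_command(
  targets=[
    [[0.002,0.001,0.001,0,0,0,1],[0.004,0.001,0.002,0,0,0,1],[0.004,0.001,0.002,0,0,0,1],[0.004,0.001,0.002,0,0,0,1],[0.004,0.001,0.002,0,0,0,1],[0.004,0.001,0.002,0,0,0,1]],
  ],
)

```text
time_s: 12.15
tool_pos: [0.5377, 0.2821, 0.1756]
tool_rot: [135.1, 0.0, 113.8]
force: [0.7, 0.7, -1.8]
grip_width: 0.0076
```

Run:
```python
from h import *
import pickle
g=np.load('goal.npz'); plan(g['tcp'],R.from_matrix(g['Rt'])); print('dq',np.abs(get_obs()["joint_velocities"]).max())
c=cam("scene"); w=cloud(c); L=g['L'];
q=(w-g['lens'])@L
img=c["img"]; o=cv2.resize(img[190:280,340:460],None,fx=6,fy=6,interpolation=cv2.INTER_CUBIC); save('pics/s7.png',o)
m=(np.abs(q[...,0]-.2)<.03)&(np.abs(q[...,1])<.08)&(np.abs(q[...,2])<.05); P=q[m]
# near-plane robust fit
for _ in range(8):
    A=np.c_[P[:,1:],np.ones(len(P))]; k=np.linalg.lstsq(A,P[:,0],rcond=None)[0]; r=P[:,0]-A@k; P=P[np.abs(r)<max(.004,1.5*r.std())]
print('plane x=%.4fy+%.4fz+%.4f'%tuple(k),len(P),'ext',P.min(0),P.max(0))
p0=[w2pix(c,g['lens']+L@np.array([.196,y,z])) for y,z in ((.055,-.0375),(.055,.0375),(-.055,.0375),(-.055,-.0375))]
print(np.round((np.array(p0)-[340,190])*6))
t0=pickle.load(open('scene0.pkl','rb'))
```

```text
t 12.15 pos [0.5377 0.2821 0.1756] rot [1.3506e+02 4.0000e-02 1.1378e+02] F [ 0.7  0.7 -1.8] w 0.0076
shift [ 0.001  -0.0013  0.0005] turn [-0.06  0.18 -0.13] maxrows 0.0 0.0
dq 0.14367111928185203
plane x=-0.0030y+0.0016z+0.1947 609 ext [ 0.19070991 -0.05418248 -0.03945422] [0.19857864 0.05783406 0.03882686]
[[231. 341.]
 [183. 202.]
 [373. 105.]
 [417. 243.]]
```

View pics/s7.png

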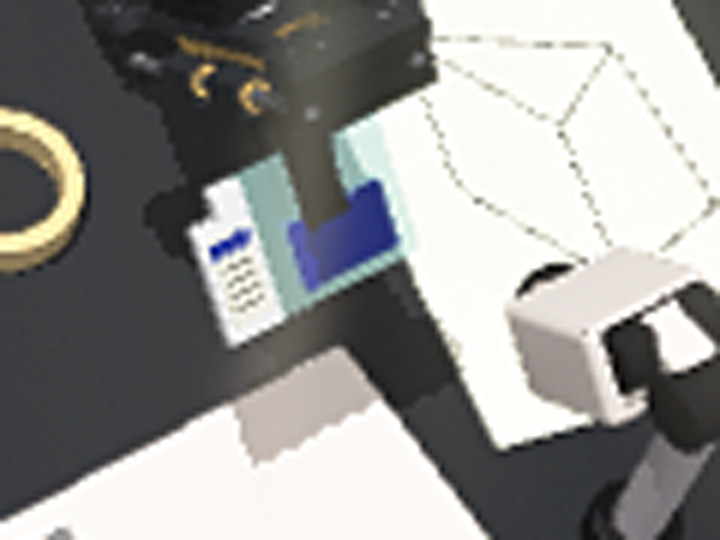

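The plate measures flat and square: face at 195 mm, tilt terms below 0.004. Its corners match the predicted positions, e.g. (231,345) against (231,341). The notch is up at the left, the label faces the lens, and the finger at (320,170) is on clear glass. A faint beam from the lamp is visible. I'll compare the bystanders with their starts, then hand in.

Run:
```python
from h import *
import pickle
a=pickle.load(open('scene0.pkl','rb'))["img"]; c=cam("scene"); b=c["img"]
d=np.abs(cv2.GaussianBlur(a,(3,3),0).astype(int)-cv2.GaussianBlur(b,(3,3),0)).max(2)
for n,(u,v,r) in dict(rack=(215,265,14),cup=(158,297,18),prism=(217,320,14),cone=(266,316,14),tape=(340,221,15),eraser=(306,244,9),tin=(296,212,16)).items():
    print(n,(d[v-r:v+r,u-r:u+r]>50).mean().round(3))
print(np.abs(get_obs()["joint_velocities"]).max(),get_obs()["grip_width"])
sign_off()
```

```text
rack 0.0
cup 0.0
prism 0.0
cone 0.0
tape 0.0
eraser 0.0
tin 0.0
0.08287274398922191 0.007849590397732191
the job is handed in; nothing more can be done
```

I pressed the lamp key, drew the blue plate up out of its slot by the clear glass, and handed the job in at about 12 s with the plate held still in front of the lens. No verdict is reported.

**Last checks:**
- **Lamp key:** the fingertips were at z 38.5 mm with 14 N of force, so the key was fully down. I can only confirm the light itself from a faint beam in the scene picture.
- **Plate position:** the face measured 195 mm from the lens, so the middle is at about 199 mm. It is square to within about 0.004 rad, and the tool is within 2 mm of its target.
- **Orientation and grip:** the label faces the lens, the notched edge is uppermost, and the gripper is on the clear glass at 7.8 mm opening.
- **Other things:** the scene picture showed no change around the cup, prism, cone, tape, eraser and tin, or the rack area with the red and green plates.

**One slip:** after the key press I moved the wrong way along the tool's y axis. The arm swung out to x 0.81 m at 0.17 m height, passed above the plaster cone without touching anything, and I corrected it on the next move.

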